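# Put the plant-food tablet away and screw the jar shut

## Robot

A 6-joint arm with a two-finger parallel gripper is mounted at the origin on the work surface. World frame = base frame: x ahead of the robot, y to its left, z up, the work surface at z = 0. Lengths are in m, angles in rad, forces in N, time in s.
With the tool pointing down it reaches from about 0.275 to 0.775 m from the base axis. Payload 14.6 kg.
Tool frame: the origin (TCP) lies at the very end of the fingers, on their centre line; the grasp point (between the pads) lies 19 mm behind it; z points along the fingers, y is the line along which they close (so a half turn about z gives the same grasp; the last joint's range is limited). The gripper opens to 85 mm and grips with 20 to 120 N. Pads are 22 mm wide; open, the fingers measure 114 mm over their backs; the gripper's body (76 mm by 85 mm) begins 54 mm behind the grasp point. The pads swing forward as they close: fully open they stand 13 mm farther back than shut.
Start: joints at [1.179, 0.263, -0.048, 1.259, 0, 1.415], TCP at [0.123, 0.51, 0.231] pointing down, gripper open.
Joint ranges: [-2.65, 2.65], [-0.89, 1.7], [-1.18, 1.37], [-2.13, 2.11], [-1.35, 1.29], [-3.14, 3.14]. Speed limits (rad/s): [1.89, 1.89, 2.57, 2.79, 3.14, 3.14].

## Interface

Orientations are given as [roll, pitch, yaw] about the fixed x, y, z axes, in that order (R = Rz(yaw) Ry(pitch) Rx(roll)).
In Python, from rig import bot gives the robot as it stands. The module is installed in compiled form; this text tells all that it offers.
- The arm moves only by the shell command python3 -m jog 'ROWS' [FORCE]. ROWS is JSON, a list that holds one entry, the list of rows, each a list of 7 numbers: the finger opening in mm, from 0 to 85.4, then the shift along the tool's x, y, z in mm, then the turn, a rotation vector about the tool's x, y, z in rad. In form: [[[fingers, dx, dy, dz, wx, wy, wz], ...]]. A call has 1 to 20 rows; each row is the pose to reach, as a shift and turn from the pose commanded when the call began, along the tool's axes at that moment; what a row does not reach only later rows make up. A row lasts 1/8 s, in which the tool goes at most 62.5 mm and 10.7 degrees, less where a joint would pass 70% of its speed; a pose out of reach is approached as far as the arm can. A call with a gripper value outside its range is refused whole. The fingers move at their own pace and stop on an object; FORCE is the grip in N (left out, the last holds). Time passes only in rows, so rows that repeat a pose let the fingers close. It gives the time, the measured TCP pose, the force, the opening and the grip force at its end, in the units of the state.
- bot.observe(): the state, without advancing time (a new reading comes with each control period).
- bot.snapshot(name): name is "scene" or "top" or "wrist"; returns a dict with "image" (384x512x3 uint8, red, green, blue), "range_z" (384x512 float32, m along the optical axis (not along the pixel's ray), 0 where there is no reading), "mtx" (3x3 intrinsics, pixels), "k1" (the pictures are not rectified: a ray, as slopes to the right and down, at radius r is drawn at 1 + k1 r^2 times it, then the intrinsics apply), "pose" (4x4, takes a point from camera to world coordinates). Camera axes: x right, y up, looking along -z (the intrinsics and any distortion apply to the point x, -y, -z); pixel columns grow to the right and rows downward; lengths in m; the calibration is good to about 2 mm. A picture is of the moment at which its call begins.
- bot.sign_off(): hands the job in; it is judged then, once.
The state is a dict: "time": time; "joints": joint angles; "dq": joint speeds; "joint_torque": joint torques, N m; "eef_pos": TCP position; "ee_rot": TCP orientation; "contact_force": force on the tool from outside, world axes, zero at the start; "moment": the same for the moment, N m; "finger_gap": finger opening in m; "grip_force": force on a finger pad.
Only numpy, scipy, OpenCV 4.12 (cv2) and the standard library are available. Lean on these libraries where they do the work, as an engineer would, in place of code of your own. Each camera call takes 0.05 s, during which the arm holds its last target. There are 200 camera calls.

## Task

Put the plant-food tablet that was left on the potting table into the open jar, then swing the jar's hinged lid right down onto the rim and twist its captive screw cap clockwise until it is fully home. Leave the potted plant, the clay pot and the trowel where they are.

Things in the scene. Friction and masses are not known exactly. Their poses are not given: they have to be found in the camera images.
- tablet: the plant-food tablet: a pale, off-white pressed disc, 30 mm in diameter and 18 mm tall, about 20 g, standing flat and loose on the table between the two jars. Origin at the centre of its underside, z up.
- jar: the open jar: white stoneware, 84 mm outside and 76 mm inside diameter, in a wooden stand (130 x 110 x 18 mm) fastened to the table: it cannot move. It stands left or right of the tablet. Origin on the jar's axis at table height; z up; +x points horizontally from the jar's axis to the lid's hinge. Inner floor at z = 23 mm, rim at z = 98 mm.
- shut_jar: not part of the task: a shorter white jar, already shut, with a wider black cap; 90 mm tall, 92 mm in diameter, its stand 120 x 110 mm fastened to the table on the other side of the tablet. Origin on its axis at table height.
- jar_mouth (a point): centre of the jar's mouth at rim height, 98 mm above the table; axes as jar.
- lid_hinge (a point): middle of the lid's hinge line, 52 mm from the jar's axis along the jar's +x, at rim height; the hinge line runs along the jar's y. Fixed.
- lid (a joint): angle of the lid, rad: 0 is shut, flat on the rim; grows as the free edge swings up and back over the hinge. Starts open at 1.9 to 2.2 (stop at 2.3). The hinge is stiff: the lid stays where it is left; pushing it takes 1 to 2 N at the tab. The lid is a steel plate, 90 mm in diameter, 6 mm thick, its underside level with the hinge line, with a tab at its free edge.
- lid_tab (a point): point on the outer (upper when shut) face of the lid's steel thumb tab, 115 mm from the hinge line; the tab is 26 mm wide, 6 mm thick and ends 128 mm from the hinge line (the round plate ends at 97 mm). Site z points out of the outer face, -x from the hinge to the tab's free end. Pushing this face from behind swings the lid shut.
- cap_grip (a point): on the screw cap's axis at half its height. The cap is a ribbed black cylinder, 48 mm in diameter, 28 mm tall, on the outer face of the lid, its axis 52 mm from the hinge line, so on the jar's axis when the lid is shut; its top is then 135 mm (loose) to 132 mm (home) above the table, the plate's outer face 104 mm. Site z points out of the lid's outer face.
- cap (a joint): turn of the cap, rad: grows clockwise seen from above with the lid shut; starts at 0 to 0.4 (loose), stops hard at 2.6 (home). Turns stiffly (0.06 N m), stays where left. It sinks 3 mm over the 2.6 rad: follow it down about 1.2 mm per rad, or the lid is lifted a little. The white rib on its top points at the small black mark by the tab when home.
- plant: bystander: black nursery pot with a small flowering plant, 84 mm in diameter and 80 mm tall, about 150 mm with the leaves; loose. Origin at the centre of its underside.
- clay_pot: bystander: terracotta pot, 76 mm in diameter, 70 mm tall; loose. Origin at the centre of its underside.
- trowel: bystander: hand trowel, 260 mm long, wooden handle 24 mm thick, steel blade 55 mm wide, lying on the table beyond the tablet; loose. Origin midway along it at the table; its +x points to the blade's tip.
Not all that is in view belongs to the job. Leave any purple or yellow look-alike of the jar alone.

How it is judged:
On the way, in this order (a step that is already met when the one before it is completed fails the run):
1. the tablet lies inside the open jar (horizontal distance between tablet and jar_mouth below 0.04 m and height (world z) of tablet between 0.015 and 0.075 m and value of joint lid above 0.8 rad), for 0.2 s.
2. the lid is swung down onto the rim, the cap not yet home (value of joint lid below 0.07 rad and value of joint cap below 2.3 rad), for 0.1 s.
3. the cap is screwed home on the shut lid (value of joint cap above 2.42 rad and value of joint lid below 0.07 rad), for 0.1 s.
At the end, for the whole second after the job is handed in: The tablet rests inside the jar (below the rim, within 40 mm of the jar's axis), the lid lies shut (joint below 0.07 rad) and the cap is screwed home (at least 2.42 of its 2.6 rad). Plant, clay pot and trowel have not moved more than 30 mm (all of step 3 and horizontal distance between tablet and jar_mouth below 0.04 m and height (world z) of tablet between 0.015 and 0.075 m and linear speed of tablet below 0.03 m/s); the robot touches nothing.
It fails at once if the potted plant is moved more than 30 mm or tipped (distance of plant from where it was at the start of the episode above 0.03 m or angle between plant's own z axis and vertical above 0.5 rad).
It fails at once if the clay pot is moved more than 30 mm or tipped (distance of clay_pot from where it was at the start of the episode above 0.03 m or angle between clay_pot's own z axis and vertical above 0.5 rad).
It fails at once if the trowel is moved more than 30 mm (distance of trowel from where it was at the start of the episode above 0.03 m).
It also fails if it takes over 72 s, if anything falls off the work surface, if the arm or the gripper's body presses on something with over 40 N, if the wrist force passes 120 N, or if a joint passes its speed limit or range.

## Working session

There is one attempt and no reset: what is moved stays moved. The work goes in short steps, Python scripts to look and compute and a shell command to move; the robot and the scene stay as the last step left them, time stands still between calls to the robot, and variables do not carry over. Pictures are saved under pics/ and viewed, at most 10 in all, crops included, and the job is handed in when it is done.

```bash
mkdir -p pics
cat > h.py <<'E'
import numpy as np, cv2
from rig import bot
from scipy.spatial.transform import Rotation as R
def snap(n,save=None):
    s=bot.snapshot(n)
    if save: cv2.imwrite(f'pics/{save}.png',s['image'][:,:,::-1])
    return s
def cloud(s):
    h,w=s['range_z'].shape
    u,v=np.meshgrid(np.arange(w),np.arange(h))
    K=np.array(s['mtx']);k=float(s['k1'])
    p=cv2.undistortPoints(np.stack([u,v],-1).reshape(-1,1,2).astype(float),K,np.array([k,0,0,0,0.])).reshape(h,w,2)
    z=s['range_z']; P=np.stack([p[...,0]*z,-p[...,1]*z,-z],-1)
    T=np.array(s['pose']); W=P@T[:3,:3].T+T[:3,3]; W[z==0]=np.nan
    return W
def tool():
    o=bot.observe(); return np.array(o['eef_pos']),R.from_euler('xyz',o['ee_rot'])
def delta(pos,rot=None):
    p,r=tool(); d=r.inv().apply(np.array(pos)-p)*1000
    w=(r.inv()*rot).as_rotvec() if rot is not None else np.zeros(3)
    return np.round(d,1),np.round(w,3)
E
python3 - <<'E'
from h import *
for n in('scene','top'):
    s=snap(n,n+'0'); W=cloud(s); np.save(n+'.npy',W); cv2.imwrite(n+'.png',s['image'][:,:,::-1]); print(n,s['k1'],np.round(s['pose'],3).tolist())
a=np.vstack([cv2.imread('pics/scene0.png'),cv2.imread('pics/top0.png')])
cv2.imwrite('pics/both.png',cv2.resize(a,(400,600)))
print(bot.observe())
E
```

```text
scene -0.016055551258165844 [[-0.839, -0.359, 0.409, 0.986], [0.544, -0.552, 0.632, 0.787], [-0.001, 0.753, 0.658, 0.902], [0.0, 0.0, 0.0, 1.0]]
top -0.09183432624755064 [[0.015, 0.982, -0.186, 0.289], [-1.0, 0.015, -0.006, -0.01], [-0.004, 0.186, 0.983, 1.163], [0.0, 0.0, 0.0, 1.0]]
{'time': 0.1, 'joints': array([ 1.17869720e+00,  2.63440363e-01, -4.88393139e-02,  1.25938731e+00,
        2.82843993e-05,  1.41546677e+00]), 'dq': array([ 0.00208323, -0.0018962 ,  0.00187388,  0.00010096,  0.00232809,
       -0.00023915]), 'joint_torque': array([ 6.19794373e-04, -6.38576818e+01,  3.85065043e+01,  1.00155466e-02,
       -2.22399858e-04, -6.81651269e-07]), 'eef_pos': array([0.12307025, 0.51013755, 0.23090372]), 'ee_rot': array([-3.14073685e+00, -1.62639788e-04,  2.90482300e+00]), 'contact_force': array([-0.16378364,  0.09940107,  0.43694112]), 'moment': array([-0.02578702, -0.0105876 ,  0.00665514]), 'grip_force': 0.0, 'finger_gap': 0.08550708782369049}
```

View pics/scene0.png

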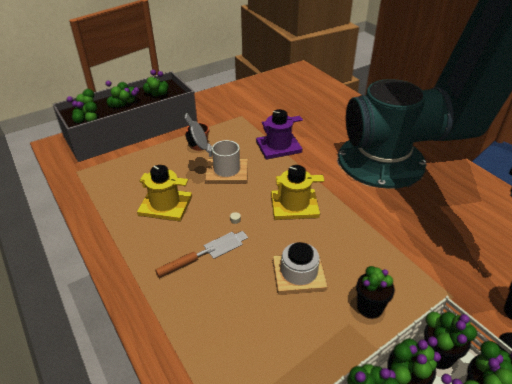

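View pics/top0.png

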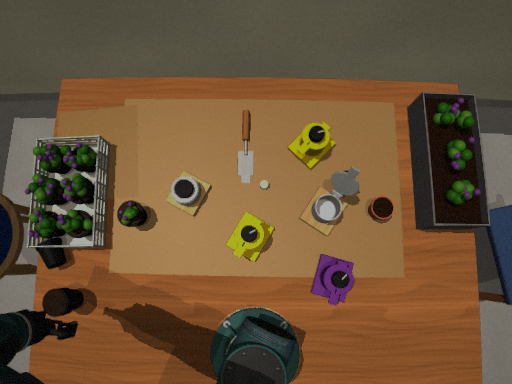

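Scene: the tablet is at scene (235,217) / top (264,184). The open white jar is at scene (225,158) / top (327,208), with its lid at top (345,182). Candidates for the jar, by top pixel: white open (327,208), white shut with black cap (186,190), yellow (313,146) and (250,236), purple (334,280). I choose (327,208). For the tablet, the only pale disc is (264,184). Clay pot at top (381,209), plant (131,213), trowel (246,150).

Run:
```python
from h import *
W=np.load('top.npy'); S=np.load('scene.npy')
im=cv2.imread('top.png'); sc=cv2.imread('scene.png')
cv2.imwrite('pics/crop.png',np.hstack([cv2.resize(im[130:250,240:400],(400,300),interpolation=2),cv2.resize(sc[105:225,160:320],(400,300),interpolation=2)]))
def near(W,v,u,r): return W[v-r:v+r+1,u-r:u+r+1].reshape(-1,3)
np.set_printoptions(precision=4,suppress=True)
for nm,A,v,u in(('top',W,184,264),('scene',S,217,235)):
    p=near(A,v,u,9); q=p[(p[:,2]>.010)&(p[:,2]<.03)]; print('tab',nm,len(q),np.nanmean(q,0),q.min(0),q.max(0)); 
print('table z',np.nanmedian(near(W,190,290,4)[:,2]),np.nanmedian(near(S,260,200,3)[:,2]))
# jar rim
for nm,A,v,u,r in(('top',W,208,327,22),('scene',S,158,225,25)):
    p=near(A,v,u,r); q=p[(p[:,2]>.088)&(p[:,2]<.103)]
    print('rim',nm,len(q)); 
    c=np.median(q[:,:2],0)
    q=q[np.linalg.norm(q[:,:2]-c,axis=1)<.06]
    (cx,cy),rad=cv2.minEnclosingCircle(q[:,:2].astype(np.float32)*1000);print(c,cx,cy,rad)
    L=p[(p[:,2]>.12)]
    print('lid',len(L)); 
p=np.vstack([near(W,182,347,18),near(S,140,198,28)]);
for nm,p in(('top',near(W,182,347,18)),('scene',near(S,140,198,28))):
  q=p[(p[:,2]>.115)&(p[:,2]<.26)&(np.abs(p[:,0]-.35)<.25)]
  print(nm,len(q),np.percentile(q,[1,50,99],axis=0))
for nm,v,u,r in(('clay',209,381,16),('plant',213,131,16),('yel1',236,250,24),('yel2',146,313,24),('trowel',150,246,34),('purple',280,334,24),('shut',190,186,20)):
  p=near(W,v,u,r);q=p[p[:,2]>.012];print(nm,np.percentile(q,[1,99],axis=0).ravel())
```

```text
tab top 63 [ 0.5437 -0.0234  0.0178] [ 0.5297 -0.0375  0.0109] [ 0.5575 -0.0104  0.0236]
tab scene 80 [ 0.5425 -0.0172  0.017 ] [ 0.5281 -0.0317  0.01  ] [ 0.5569 -0.0014  0.0216]
table z 0.001258450338754713 0.0004607720383269509
rim top 166
[ 0.4787 -0.2364] 465.2431945800781 -228.11830139160156 47.63014221191406
lid 65
rim scene 244
[ 0.4664 -0.2281] 464.00604248046875 -220.64683532714844 51.552528381347656
lid 75
top 557 [[ 0.4934 -0.2978  0.117 ]
 [ 0.5267 -0.2667  0.1554]
 [ 0.5569 -0.227   0.2137]]
scene 440 [[ 0.4905 -0.2934  0.1166]
 [ 0.5357 -0.2585  0.1516]
 [ 0.5571 -0.221   0.2128]]
clay [ 0.4264 -0.4371  0.0188  0.4977 -0.3652  0.0753]
plant [0.3887 0.3606 0.018  0.468  0.4409 0.1237]
yel1 [ 0.2975 -0.0486  0.0151  0.4404  0.0905  0.1386]
yel2 [ 0.611  -0.2561  0.0139  0.727  -0.115   0.1382]
trowel [ 0.5423 -0.0339  0.0122  0.7835  0.0539  0.0281]
purple [ 0.1681 -0.3069  0.0141  0.3037 -0.1847  0.1385]
shut [0.4515 0.1729 0.0133 0.5794 0.2971 0.0934]
```

View pics/crop.png

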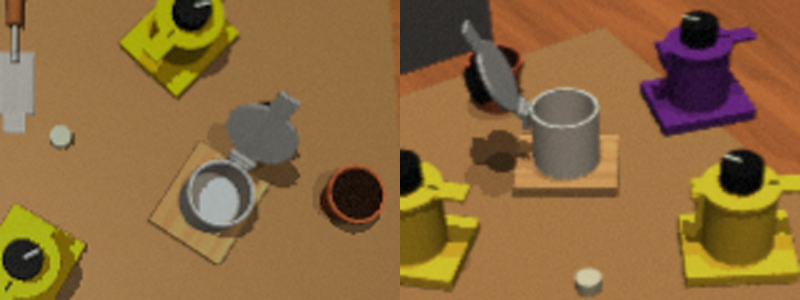

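The crop confirms the open white jar: grey lid standing back to the upper right in the top view, clay pot to its right. The tablet is the pale disc at crop (61,136). Now fit the geometry precisely.

Run:
```python
from h import *
from scipy.optimize import least_squares
np.set_printoptions(precision=4,suppress=True)
W=np.load('top.npy'); S=np.load('scene.npy')
def near(W,v,u,r): return W[v-r:v+r+1,u-r:u+r+1].reshape(-1,3)
for nm,A,v,u,r in(('top',W,208,327,22),('scene',S,158,225,25)):
    p=near(A,v,u,r); 
    if nm=='scene': q=p[(p[:,2]>.035)&(p[:,2]<.09)]; 
    else: q=p[(p[:,2]>.09)&(p[:,2]<.106)]
    q=q[np.linalg.norm(q[:,:2]-[.465,-.225],axis=1)<.05]
    f=lambda c:np.minimum(abs(np.hypot(q[:,0]-c[0],q[:,1]-c[1])-.042),abs(np.hypot(q[:,0]-c[0],q[:,1]-c[1])-.038))
    f2=f if nm=='scene' else (lambda c:np.hypot(q[:,0]-c[0],q[:,1]-c[1])-.040)
    s=least_squares(f2,[.465,-.225],loss='soft_l1',f_scale=.002);print(nm,len(q),s.x,abs(s.fun).mean())
# lid plane
for nm,p in(('top',near(W,182,347,18)),('scene',near(S,140,198,28))):
  q=p[(p[:,2]>.115)&(p[:,2]<.26)&(np.abs(p[:,0]-.35)<.25)]
  n=None
  best=0
  rng=np.random.default_rng(0)
  for _ in range(500):
    a=q[rng.choice(len(q),3)];m=np.cross(a[1]-a[0],a[2]-a[0]);l=np.linalg.norm(m)
    if l<1e-4:continue
    m/=l;k=abs((q-a[0])@m)<.004
    if k.sum()>best:best=k.sum();K=k
  c=q[K].mean(0);m=np.linalg.svd(q[K]-c)[2][2]; m*=np.sign(m[2])if 1 else 1
  hor=m[:2]/np.linalg.norm(m[:2]); ang=np.arctan2(np.linalg.norm(m[:2]),m[2])
  print(nm,K.sum(),'cen',c,'n',m,'yaw of horizontal normal',np.arctan2(m[1],m[0]),'tilt',ang,'zmax',np.percentile(q[K][:,2],99.5), q[q[:,2]>np.percentile(q[:,2],98)].mean(0))
# tablet tops, refined
for nm,A,v,u in(('top',W,184,264),('scene',S,217,235)):
    p=near(A,v,u,9); q=p[(p[:,2]>.0155)&(p[:,2]<.025)]; (cx,cy),r=cv2.minEnclosingCircle(q[:,:2].astype(np.float32)*1000);print('tab',nm,len(q),cx,cy,r)
```

```text
top 160 [ 0.459  -0.2236] 0.0037351970399390763
scene 520 [ 0.455  -0.2163] 0.001210668697570193
top 539 cen [ 0.5247 -0.2644  0.1579] n [-0.7573  0.503   0.4165] yaw of horizontal normal 2.555357607811089 tilt 1.1412339551368123 zmax 0.21390556864946164 [ 0.5465 -0.2764  0.2137]
scene 323 cen [ 0.5251 -0.2575  0.1591] n [-0.7519  0.5004  0.4291] yaw of horizontal normal 2.5543758539814725 tilt 1.1272678668835767 zmax 0.2140873818973705 [ 0.5453 -0.2754  0.2129]
tab top 53 544.584228515625 -23.347810745239258 14.133378982543945
tab scene 64 540.7108764648438 -17.30164909362793 16.6777400970459
```

Run:
```python
from h import *
print(delta([.543,-.020,.18],R.from_euler('xyz',[np.pi,0,1.28])))
```

```text
(array([-532.6, -416.8,   51.2]), array([-1.000e-03,  1.000e-03,  1.625e+00]))
```

```bash
python3 -m jog '[[[50,-532,-417,20,0,0,1.625],[50,-532,-417,20,0,0,1.625],[50,-532,-417,20,0,0,1.625],[50,-532,-417,20,0,0,1.625],[50,-532,-417,20,0,0,1.625],[50,-532,-417,20,0,0,1.625],[50,-532,-417,20,0,0,1.625],[50,-532,-417,20,0,0,1.625],[50,-532,-417,20,0,0,1.625],[50,-532,-417,20,0,0,1.625],[50,-532,-417,20,0,0,1.625],[50,-532,-417,20,0,0,1.625],[50,-532,-417,50,0,0,1.625],[50,-532,-417,50,0,0,1.625],[50,-532,-417,50,0,0,1.625],[50,-532,-417,50,0,0,1.625]]]'
python3 - <<'E'
from h import *
np.set_printoptions(precision=4,suppress=True)
s=snap('wrist','wr1'); W=cloud(s);np.save('wr1.npy',W)
o=bot.observe();print(o['time'],o['joints'],np.round(s['pose'],3).tolist())
m=(W[...,2]>.01)&(W[...,2]<.03)&(np.hypot(W[...,0]-.543,W[...,1]+.02)<.03)
q=W[m];print(len(q));
if len(q): 
  q2=q[q[:,2]>.014];print(q.mean(0),cv2.minEnclosingCircle(q2[:,:2].astype(np.float32)*1000))
E
```

```text
time: 2.1
eef_pos: [0.5428, -0.0195, 0.1823]
ee_rot: [3.14, -0.0, 1.28]
contact_force: [0.1, 1.0, -0.3]
finger_gap: 0.05
grip_force: 0.0
2.15 [-0.1862  0.3124 -0.1119  1.1452  0.      1.6752] [[0.958, 0.275, 0.081, 0.564], [-0.286, 0.918, 0.275, 0.05], [0.002, -0.287, 0.958, 0.325], [0.0, 0.0, 0.0, 1.0]]
773
[ 0.5444 -0.0219  0.0175] ((544.2977905273438, -22.862472534179688), 14.863905906677246)
```

View pics/wr1.png

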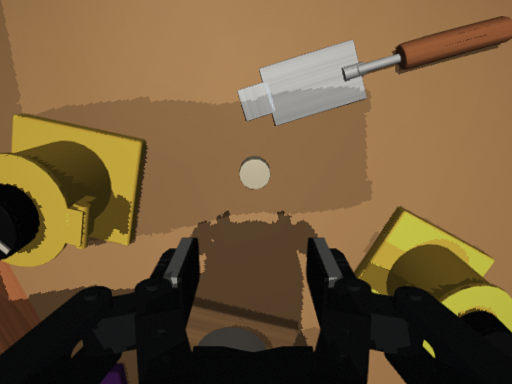

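Wrist view: the tablet at (255,173) lies between the fingers' line of travel and clear of the trowel blade tip (255,100). Its position, (0.5444, -0.0229), agrees with the top camera.

```bash
python3 -m jog '[[[50,-3,2.5,60,0,0,0],[50,-3,2.5,110,0,0,0],[50,-3,2.5,150,0,0,0],[50,-3,2.5,168,0,0,0],[50,-3,2.5,178,0,0,0],[50,-3,2.5,178,0,0,0],[20,-3,2.5,178,0,0,0],[20,-3,2.5,178,0,0,0],[20,-3,2.5,178,0,0,0],[20,-3,2.5,178,0,0,0],[20,-3,2.5,178,0,0,0],[20,-3,2.5,178,0,0,0],[20,-3,2.5,140,0,0,0],[20,-3,2.5,80,0,0,0],[20,-3,2.5,20,0,0,0],[20,-3,2.5,20,0,0,0]]]' 30
python3 - <<'E'
from h import *
j=np.array([.459,-.2236]); x=np.array([.833,-.553])
# look from above: camera is at tool -x side? put TCP short of the jar
print(delta([.459,-.2236,.17],R.from_euler('xyz',[np.pi,0,1.28])))
E
```

```text
time: 4.15
eef_pos: [0.5462, -0.0238, 0.1663]
ee_rot: [3.133, -0.001, 1.28]
contact_force: [1.1, 0.7, -0.7]
finger_gap: 0.0286
grip_force: 29.8
(array([-216.4,  -26.2,   -4.1]), array([ 0.008, -0.001, -0.   ]))
```

```bash
python3 -m jog '[[[20,-60,-26,-15,0,0,0],[20,-115,-26,-15,0,0,0],[20,-170,-26,-15,0,0,0],[20,-205,-26,-15,0,0,0],[20,-216,-26,-15,0,0,0],[20,-216,-26,-15,0,0,0]]]'
python3 - <<'E'
from h import *
from scipy.optimize import least_squares
np.set_printoptions(precision=4,suppress=True)
s=snap('wrist','wr2'); W=cloud(s);np.save('wr2.npy',W)
P=W.reshape(-1,3);q=P[(P[:,2]>.092)&(P[:,2]<.103)&(np.hypot(P[:,0]-.459,P[:,1]+.2236)<.06)]
f=lambda c:np.hypot(q[:,0]-c[0],q[:,1]-c[1])-.040
r=least_squares(f,[.459,-.2236],loss='soft_l1',f_scale=.002);print(len(q),r.x,abs(r.fun).mean(),q[:,2].mean())
E
```

```text
time: 4.9
eef_pos: [0.457, -0.2228, 0.1761]
ee_rot: [-3.141, -0.0, 1.279]
contact_force: [-0.2, -0.2, -0.5]
finger_gap: 0.0286
grip_force: 29.9
2751 [ 0.4595 -0.2227] 0.003786452554646251 0.09773989211016262
```

View pics/wr2.png

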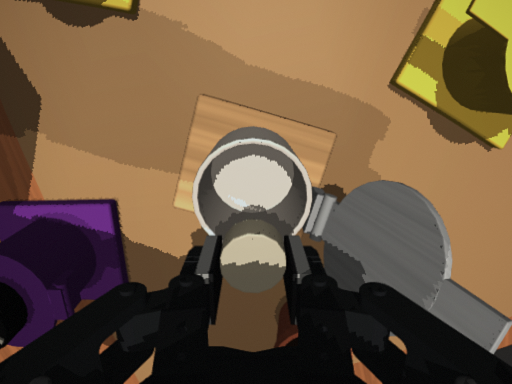

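Wrist view: the tablet (255,260) is held in the fingers over the jar's mouth (253,190); hinge and lid are to the right (320,210). Lower and release.

```bash
python3 -m jog '[[[20,0,2,40,0,0,0],[20,0,2,80,0,0,0],[20,0,2,105,0,0,0],[20,0,2,113,0,0,0],[20,0,2,113,0,0,0],[40,0,2,113,0,0,0],[40,0,2,113,0,0,0],[40,0,2,113,0,0,0],[40,0,2,113,0,0,0],[40,0,2,90,0,0,0],[40,0,2,40,0,0,0],[40,0,2,-20,0,0,0],[40,0,2,-80,0,0,0],[40,0,2,-90,0,0,0]]]'
python3 - <<'E'
from h import *
from scipy.optimize import least_squares
np.set_printoptions(precision=4,suppress=True)
s=snap('wrist','wr3'); W=cloud(s)
P=W.reshape(-1,3);d=np.hypot(P[:,0]-.459,P[:,1]+.223)
q=P[(d<.034)];print(len(q),np.histogram(q[:,2],bins=[0,.015,.028,.036,.046,.06,.09,.2]))
q=P[(P[:,2]>.093)&(P[:,2]<.102)&(d<.046)]
f=lambda c:np.hypot(q[:,0]-c[0],q[:,1]-c[1])-.040
r=least_squares(f,[.459,-.2236],loss='soft_l1',f_scale=.002);print(len(q),r.x,abs(r.fun).mean())
# lid inner plane
q=P[(P[:,2]>.12)&(P[:,2]<.22)&(np.hypot(P[:,0]-.53,P[:,1]+.265)<.05)]
c=np.median(q,0);
for _ in range(5):
  m=np.linalg.svd(q-c,full_matrices=False)[2][2];k=abs((q-c)@m)<.004;q=q[k];c=q.mean(0)
m*=np.sign(m[2]);print(len(q),c,m,'jar x yaw',np.arctan2(-m[1],-m[0]),'theta',np.pi-np.arccos(m[2]))
E
```

```text
time: 6.7
eef_pos: [0.4605, -0.2246, 0.2702]
ee_rot: [3.135, 0.002, 1.28]
contact_force: [0.3, 0.1, -0.9]
finger_gap: 0.04
grip_force: 0.0
20614 (array([   0, 1919,   25,  540,    0,    0,    0]), array([0.   , 0.015, 0.028, 0.036, 0.046, 0.06 , 0.09 , 0.2  ]))
1349 [ 0.458  -0.2215] 0.0016719039981268437
1967 [ 0.5293 -0.2612  0.1599] [-0.754   0.4906  0.4368] jar x yaw -0.5768627822386245 theta 2.022890197458822
```

View pics/wr3.png

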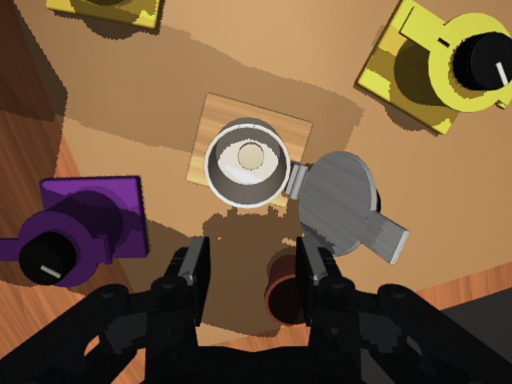

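The tablet lies on the jar's floor, pixel (250,156), top at about 41 mm. Next: closed fingers behind the lid tab, turned so that tool x points along the jar's -x.

Run:
```python
from h import *
print(delta([.5775,-.3007,.27],R.from_euler('xyz',[np.pi,0,2.5586])))
```

```text
(array([-3.950e+01,  1.343e+02, -1.000e-01]), array([ 0.003,  0.005, -1.279]))
```

```bash
python3 -m jog '[[[0,-39.5,134,-10,0,0,-1.279],[0,-39.5,134,-10,0,0,-1.279],[0,-39.5,134,-10,0,0,-1.279],[0,-39.5,134,-10,0,0,-1.279],[0,-39.5,134,-10,0,0,-1.279],[0,-39.5,134,-10,0,0,-1.279],[0,-39.5,134,-10,0,0,-1.279],[0,-39.5,134,-10,0,0,-1.279],[0,-39.5,134,-10,0,0,-1.279],[0,-39.5,134,30,0,0,-1.279],[0,-39.5,134,80,0,0,-1.279],[0,-39.5,134,80,0,0,-1.279],[0,-39.5,134,80,0,0,-1.279]]]'
python3 - <<'E'
from h import *
print(delta([.5775,-.3007,.19],R.from_euler('xyz',[np.pi,0,2.5586])),bot.observe()['joints'])
E
```

```text
time: 8.38
eef_pos: [0.5767, -0.3002, 0.1882]
ee_rot: [-3.142, 0.002, 2.558]
contact_force: [-0.8, 0.5, 1.3]
finger_gap: 0.0001
grip_force: 0.0
(array([-1. , -0. , -1.8]), array([-0.   ,  0.002, -0.001])) [-6.05104674e-01  4.93970453e-01  2.00006659e-01  1.27490892e+00
 -3.18861580e-05 -2.12228602e-02]
```

```bash
python3 -m jog '[[[0,19,0,-5,0,0,0],[0,35,0,-11,0,0,0],[0,50,0,-16,0,0,0],[0,62,0,-21,0,0,0],[0,73,0,-25,0,0,0],[0,89,0,-26,0,0,0],[0,105,0,-24,0,0,0],[0,119,0,-20,0,0,0],[0,132.5,0,-14,0,0,0],[0,145,0,-7,0,0,0],[0,157,0,2,0,0,0],[0,157,0,2,0,0,0]]]'
python3 - <<'E'
from h import *
np.set_printoptions(precision=4,suppress=True)
s=snap('top'); W=cloud(s); P=W.reshape(-1,3)
cv2.imwrite('pics/t2.png',np.hstack([cv2.resize(s['image'][130:250,260:420,::-1],(400,300),interpolation=2),cv2.resize(snap('scene')['image'][85:205,140:300,::-1],(400,300),interpolation=2)]))
E
```

```text
time: 9.88
eef_pos: [0.4442, -0.2127, 0.1842]
ee_rot: [3.142, -0.001, 2.559]
contact_force: [-0.7, 0.3, 0.5]
finger_gap: -0.0002
grip_force: 0.0
```

View pics/t2.png

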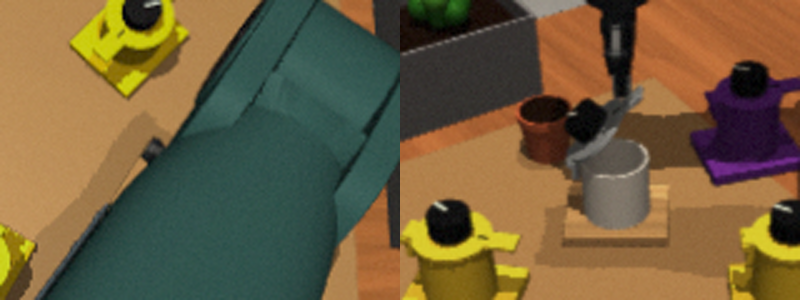

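The scene view (right half) shows the lid about half way down with the finger on the tab (crop 628,95). Continue the arc.

```bash
python3 -m jog '[[[0,10.5,0,10.5,0,0,0],[0,19.5,0,22,0,0,0],[0,27,0,35,0,0,0],[0,33,0,48.5,0,0,0],[0,36.5,0,60,0,0,0],[0,39,0,71,0,0,0],[0,40,0,78,0,0,0],[0,40,0,83,0,0,0],[0,40,0,85,0,0,0],[0,40,0,86,0,0,0],[0,40,0,86,0,0,0]]]'
```

```text
time: 11.35
eef_pos: [0.4118, -0.1914, 0.1022]
ee_rot: [-3.141, 0.004, 2.559]
contact_force: [-25.0, 14.6, 87.6]
finger_gap: 0.0001
grip_force: 43.7
```

```bash
python3 -m jog '[[[0,0,0,-15,0,0,0],[0,0,0,-60,0,0,0],[65,0,0,-110,0,0,0],[65,0,0,-110,0,0,0]]]'
python3 - <<'E'
from h import *
print(delta([.459,-.2225,.215],R.from_euler('xyz',[np.pi,0,2.5586+1.4])),bot.observe()['joints'])
E
```

```text
time: 11.85
eef_pos: [0.4131, -0.1923, 0.2113]
ee_rot: [-3.141, 0.006, 2.559]
contact_force: [1.8, -0.0, -0.8]
finger_gap: 0.0358
grip_force: 0.0
(array([-55. ,   0. ,  -3.4]), array([-0.004,  0.005, -1.4  ])) [-6.14838538e-01  1.48575729e-01 -2.55050173e-01  1.16153031e+00
  1.41835282e-05 -3.21162014e-02]
```

```bash
python3 -m jog '[[[65,-55,0,-4,0,0,-1.4],[65,-55,0,-4,0,0,-1.4],[65,-55,0,-4,0,0,-1.4],[65,-55,0,-4,0,0,-1.4],[65,-55,0,-4,0,0,-1.4],[65,-55,0,-4,0,0,-1.4],[65,-55,0,-4,0,0,-1.4],[65,-55,0,-4,0,0,-1.4],[65,-55,0,-4,0,0,-1.4],[65,-55,0,-4,0,0,-1.4],[65,-55,0,-4,0,0,-1.4]]]'
python3 - <<'E'
from h import *
np.set_printoptions(precision=4,suppress=True)
s=snap('wrist','wr4'); W=cloud(s);P=W.reshape(-1,3)
d=np.hypot(P[:,0]-.459,P[:,1]+.2225)
k=(P[:,2]>.122)&(P[:,2]<.142)&(d<.035);q=P[k];print(len(q),np.median(q[:,2]),cv2.minEnclosingCircle(q[:,:2].astype(np.float32)*1000))
g=s['image'].reshape(-1,3).min(1); w=q[g[k]>120]; print('rib',len(w),w.mean(0) if len(w) else '')
q=P[(d<.06)&(d>.03)&(P[:,2]>.09)&(P[:,2]<.12)];print('plate z',np.percentile(q[:,2],[5,50,95]))
e=np.array([.8348,-.5505]);A=np.c_[(q[:,:2]-[.459,-.2225])@e,np.ones(len(q))];print('slope',np.linalg.lstsq(A,q[:,2],rcond=None)[0],bot.observe()['joints'][5])
E
```

```text
time: 13.22
eef_pos: [0.4575, -0.2215, 0.2121]
ee_rot: [3.141, -0.0, -2.326]
contact_force: [0.1, -0.3, -0.5]
finger_gap: 0.0654
grip_force: 0.0
3722 0.134247516743308 ((457.5794372558594, -221.50997924804688), 24.863121032714844)
rib 166 [ 0.4603 -0.2324  0.1361]
plate z [0.1022 0.1036 0.1047]
slope [-0.0041  0.1034] -1.4277146623275108
```

View pics/wr4.png

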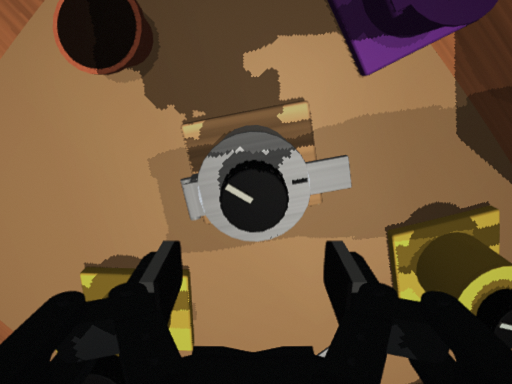

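The wrist view shows the lid shut (plate level at 0.1035) and the cap at (254,195). The white rib points at (238,192), and the black mark by the tab is at (300,181). About 2.39 rad remain. Grip the cap.

```bash
python3 -m jog '[[[65,0,0,50,0,0,0],[65,0,0,85,0,0,0],[65,0,0,98,0,0,0],[65,0,0,102,0,0,0],[65,0,0,102,0,0,0],[35,0,0,102,0,0,0],[35,0,0,102,0,0,0],[35,0,0,102,0,0,0],[35,0,0,102,0,0,0],[35,0,0,102,0,0,0]]]' 60
```

```text
time: 14.52
eef_pos: [0.4573, -0.2211, 0.1114]
ee_rot: [-3.141, 0.0, -2.324]
contact_force: [-6.4, 5.1, 14.0]
finger_gap: 0.0466
grip_force: 59.2
```

```bash
python3 -m jog '[[[35,0,0,0.2,0,0,0.17],[35,0,0,0.4,0,0,0.34],[35,0,0,0.6,0,0,0.51],[35,0,0,0.8,0,0,0.68],[35,0,0,1.0,0,0,0.85],[35,0,0,1.2,0,0,1.02],[35,0,0,1.4,0,0,1.19],[35,0,0,1.6,0,0,1.36],[35,0,0,1.8,0,0,1.53],[35,0,0,2.0,0,0,1.7],[35,0,0,2.2,0,0,1.87],[35,0,0,2.4,0,0,2.04],[35,0,0,2.6,0,0,2.21],[35,0,0,2.8,0,0,2.34],[35,0,0,2.9,0,0,2.42],[35,0,0,2.9,0,0,2.42],[35,0,0,2.9,0,0,2.42]]]'
python3 - <<'E'
from h import *
print(bot.observe()['moment'],bot.observe()['joints'][5])
E
```

```text
time: 16.65
eef_pos: [0.457, -0.2209, 0.1088]
ee_rot: [3.142, -0.0, 1.539]
contact_force: [-9.1, 8.1, 20.9]
finger_gap: 0.0464
grip_force: 59.9
[1.57851248 1.96471194 0.27043354] 0.9912412179250655
```

```bash
python3 -m jog '[[[35,0,0,0,0,0,0.06],[35,0,0,0,0,0,0.06],[65,0,0,0,0,0,0.06],[65,0,0,0,0,0,0.06],[65,0,0,0,0,0,0.06],[65,0,0,0,0,0,0.06],[65,0,0,-20,0,0,0.06],[65,0,0,-60,0,0,0.06],[65,0,0,-105,0,0,0.06],[65,0,0,-105,0,0,0.06]]]'
python3 - <<'E'
from h import *
np.set_printoptions(precision=4,suppress=True)
s=snap('wrist','wr5'); W=cloud(s);P=W.reshape(-1,3)
c=np.array([.4576,-.2215]);d=np.hypot(P[:,0]-c[0],P[:,1]-c[1])
k=(P[:,2]>.118)&(P[:,2]<.142)&(d<.035);q=P[k];C=cv2.minEnclosingCircle(q[:,:2].astype(np.float32)*1000)[0];print(len(q),np.median(q[:,2]),C)
g=s['image'].reshape(-1,3).min(1); w=q[g[k]>120][:,:2]
v=w.mean(0)-np.array(C)/1000; ax=np.linalg.svd(w-w.mean(0))[2][0]; ax*=np.sign(ax@v)
print('rib',len(w),np.arctan2(v[1],v[0]),'axis',np.arctan2(ax[1],ax[0]))
q=P[(d<.06)&(d>.03)&(P[:,2]>.09)&(P[:,2]<.12)]
e=np.array([.8348,-.5505]);A=np.c_[(q[:,:2]-c)@e,np.ones(len(q))];print('slope',np.linalg.lstsq(A,q[:,2],rcond=None)[0])
t=P[(P[:,2]>.09)&(P[:,2]<.115)&((P[:,:2]-c)@-e>.05)&((P[:,:2]-c)@-e<.08)&(abs((P[:,:2]-c)@[.5505,.8348])<.03)].mean(0)[:2]-c;print('tab yaw',np.arctan2(t[1],t[0]))
E
```

```text
time: 17.9
eef_pos: [0.4587, -0.2224, 0.2151]
ee_rot: [3.137, 0.002, 1.479]
contact_force: [-0.2, 0.1, -0.9]
finger_gap: 0.0649
grip_force: 0.0
3589 0.13164931993687484 (457.2190246582031, -221.37884521484375)
rib 171 2.69876535468901 axis 1.9209406933293953
slope [-0.0028  0.1036]
tab yaw 2.560704602166101
```

View pics/wr5.png

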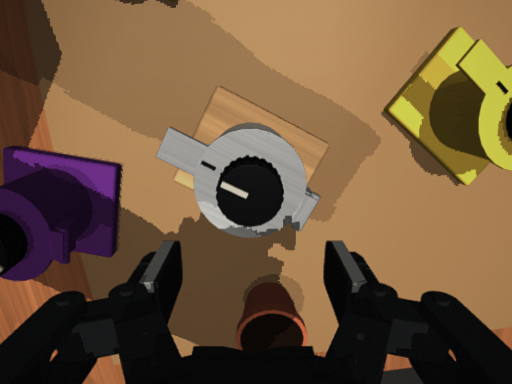

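Rib at (234,189) is about 0.15 rad short of pointing at the mark (208,164), so the cap is only near 2.45. Re-grip and turn on.

```bash
python3 -m jog '[[[65,1,-1,50,0,0,0],[65,1,-1,88,0,0,0],[65,1,-1,103,0,0,0],[65,1,-1,106,0,0,0],[35,1,-1,106,0,0,0],[35,1,-1,106,0,0,0],[35,1,-1,106,0,0,0],[35,1,-1,106,0,0,0],[35,1,-1,106,0,0,0],[35,1,-1,106,0,0,0.06],[35,1,-1,106.1,0,0,0.12],[35,1,-1,106.2,0,0,0.18],[35,1,-1,106.2,0,0,0.22],[35,1,-1,106.2,0,0,0.22]]]' 80
python3 - <<'E'
from h import *
print(bot.observe()['moment'],bot.observe()['joints'][5])
E
```

```text
time: 19.7
eef_pos: [0.4572, -0.2204, 0.1065]
ee_rot: [3.14, -0.0, 1.26]
contact_force: [2.5, 4.3, 5.5]
finger_gap: 0.0457
grip_force: 81.9
[ 0.77351732 -0.58803578  0.98611761] 1.271720871482742
```

```bash
python3 -m jog '[[[65,0,0,0,0,0,0],[65,0,0,0,0,0,0],[65,0,0,0,0,0,0],[65,0,0,0,0,0,0],[65,0,0,-20,0,0,0],[65,0,0,-60,0,0,0],[65,0,0,-107,0,0,0],[65,0,0,-120,0,0,0],[65,0,0,-120,0,0,0]]]'
python3 - <<'E'
from h import *
np.set_printoptions(precision=4,suppress=True)
s=snap('wrist'); cv2.imwrite('pics/wr6.png',cv2.resize(s['image'][90:270,130:370,::-1],(800,600),interpolation=2))
W=cloud(s);P=W.reshape(-1,3)
c=np.array([.4576,-.2215]);d=np.hypot(P[:,0]-c[0],P[:,1]-c[1])
k=(P[:,2]>.118)&(P[:,2]<.142)&(d<.035);q=P[k];C=cv2.minEnclosingCircle(q[:,:2].astype(np.float32)*1000)[0];print(len(q),np.median(q[:,2]),C)
g=s['image'].reshape(-1,3).min(1); w=q[g[k]>120][:,:2]; w=w[np.hypot(*(w-c).T)<.022]
v=np.median(w,0)-np.array(C)/1000; ax=np.linalg.svd(w-np.median(w,0))[2][0]; ax*=np.sign(ax@v)
print('rib',len(w),np.arctan2(v[1],v[0]),'axis',np.arctan2(ax[1],ax[0]))
q=P[(d<.06)&(d>.03)&(P[:,2]>.09)&(P[:,2]<.12)]
e=np.array([.8348,-.5505]);A=np.c_[(q[:,:2]-c)@e,np.ones(len(q))];print('slope',np.linalg.lstsq(A,q[:,2],rcond=None)[0])
T0=np.load('top.npy');s=snap('top');T=cloud(s)
for nm,v,u,r in(('clay',209,381,16),('plant',213,131,16),('trowel',150,246,34)):
  for A in(T0,T):
    p=A[v-r:v+r+1,u-r:u+r+1].reshape(-1,3);q=p[p[:,2]>.012];print(nm,np.percentile(q,[2,98],axis=0).ravel())
E
```

```text
time: 20.82
eef_pos: [0.4568, -0.2206, 0.2263]
ee_rot: [3.141, 0.0, 1.259]
contact_force: [-0.5, -0.9, -2.1]
finger_gap: 0.065
grip_force: 0.0
3279 0.13158839081573387 (457.41827392578125, -221.3517303466797)
rib 142 2.5759154606494357 axis 2.5716485547724868
slope [-0.0034  0.1036]
clay [ 0.4268 -0.4344  0.0249  0.4949 -0.3666  0.0752]
clay [ 0.335  -0.1887  0.7176  0.3768 -0.1427  0.7338]
plant [0.3911 0.3613 0.0263 0.4674 0.4384 0.1229]
plant [0.3912 0.3613 0.0234 0.4676 0.4387 0.1231]
trowel [ 0.543  -0.0339  0.0124  0.7828  0.0522  0.0278]
trowel [0.6572 0.033  0.0127 0.7824 0.0532 0.0271]
```

View pics/wr6.png

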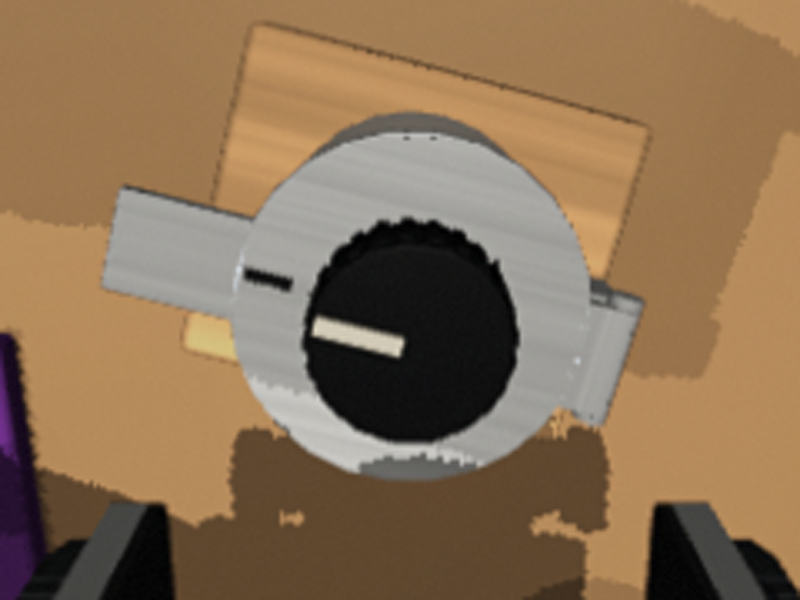

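The rib (360,337) now runs parallel to the mark (268,279) and the tab. It measures 2.57 rad against 2.56 when home, and the lid is level on the rim. The bystanders are undisturbed, so I hand in.

```bash
python3 -c "
from rig import bot
print(bot.sign_off())"
```

```text
the job is handed in; nothing more can be done
None
```

The tablet is in the jar, the lid is shut and the cap is screwed home, and I handed the job in at about 21 s; no verdict was returned. In the last top view the plant had not moved, but the arm hid the clay pot and part of the trowel, so I could not re-measure those two.

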